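# Dock a loaded tube rack in the reader's corner and hold it there

## Task

Pick up the tube rack by its upright fin and slide it, nose first and with its four tubes standing in it, into the bay of the tube reader so that the nose goes under the hold-down lip. Press it gently into the corner until its nose is flush against the back stop and its left side is flush along the taller fence on the left, and finish while still gripping it there, pressing on both faces: do not let go. Leave the dropper bottle, the jar and the carton alone.

Things in the scene. Friction and masses are not known exactly. Their poses are not given: they have to be found in the camera images.
- rack_handle (a point): grip point of the white tube rack: in its upright fin, 62 mm above the rack's underside. Fin 44 mm long (x), 12 mm thick (y), top 17 mm above the point. +x points to the nose, y to the rack's left, z up. Nose face 90 mm ahead of the point, tail 70 mm behind, sides 40 mm left and right. Rack with tubes 0.3 to 0.5 kg.
- rack: the same rack; origin on its underside straight below the fin, same axes. Base plate 160 x 80 mm, 16 mm thick, its front 26 mm bare (the nose); before and behind the fin a tube block 30 x 80 mm (centres 49 mm ahead and behind, tops 46 mm above the underside) with two tubes each.
- rack_nose (a point): centre of the rack's front (nose) face: 90 mm ahead of the fin's centre, 8 mm above the underside
- corner_left (a point): front left corner of the rack's base plate, 8 mm above its underside: 90 mm ahead of the fin's centre, 40 mm to its left
- corner_right (a point): front right corner of the base plate, 8 mm up: 90 mm ahead of the fin's centre, 40 mm to its right
- tail_left (a point): rear left corner of the base plate, 8 mm up: 70 mm behind the fin's centre, 40 mm to its left
- dock: tube reader with a loading bay, fixed. Origin: inside corner of back stop and fence at bench level; x into the reader (the way the rack slides in), y left, z up. Bay: bare bench, open above and at its -x mouth, x -170 to 0, y -104 to 0 mm. A hold-down lip bridges it at x -20 to 0 mm, underside 24, top 30 mm high. Right: low guide, 18 mm high, 12 thick, 170 long.
- dock_stop: back stop: upright aluminium plate 45 mm high across the end of the bay, rigid; its face is the plane x = 0 of the dock, whose origin and axes it shares. Behind it stands the white reader housing, 65 mm high, x 12 to 117 mm, y -127 to 23 mm.
- dock_fence: taller fence on the bay's left: aluminium bar 30 mm high, 12 mm thick, from the stop 170 mm towards the mouth; its inner face is the plane y = 0 of the dock; origin and axes are those of the dock. Rigid.
- tube0_mid (a point): sealed glass tube, 16 mm diameter (cap 17.4), 80 mm tall, loose in a square hole (18 mm wide, 30 mm deep) of the rack, its foot on the base plate, its top 96 mm above the rack's underside. The point is its centre, half-way up; z its long axis. Stands at the front left (49 mm ahead of the fin, 22 mm left).
- tube1_mid (a point): sealed glass tube, 16 mm diameter (cap 17.4), 80 mm tall, loose in a square hole (18 mm wide, 30 mm deep) of the rack, its foot on the base plate, its top 96 mm above the rack's underside. The point is its centre, half-way up; z its long axis. Stands at the front right (49 mm ahead, 22 mm right).
- tube2_mid (a point): sealed glass tube, 16 mm diameter (cap 17.4), 80 mm tall, loose in a square hole (18 mm wide, 30 mm deep) of the rack, its foot on the base plate, its top 96 mm above the rack's underside. The point is its centre, half-way up; z its long axis. Stands at the rear left (49 mm behind, 22 mm left).
- tube3_mid (a point): sealed glass tube, 16 mm diameter (cap 17.4), 80 mm tall, loose in a square hole (18 mm wide, 30 mm deep) of the rack, its foot on the base plate, its top 96 mm above the rack's underside. The point is its centre, half-way up; z its long axis. Stands at the rear right (49 mm behind, 22 mm right).
- dropper_mid (a point): small white dropper bottle, 38 mm diameter, 85 mm tall, on the bench. The point is its centre, half-way up. Leave it alone.
- jar_mid (a point): squat amber jar, 56 mm diameter, 75 mm tall, on the bench. The point is its centre, half-way up. Leave it alone.
- carton_mid (a point): small brown carton, 75 x 55 x 60 mm high, on the bench. The point is its centre, half-way up. Leave it alone.
Things that resemble listed ones, but are neither listed nor needed, are in the scene too. What is shaped like the rack but orange is not meant.

How it is judged:
On the way:
1. the rack's nose is under the hold-down lip, inside the bay (x of rack_nose in the frame of dock above -0.016 m and z of rack_nose in the frame of dock below 0.02 m and y of rack_nose in the frame of dock between -0.07 and -0.034 m), for 0.1 s.
At the end, for the whole second after the job is handed in: Both front corners within 3.5 mm of the stop, both left corners within 3.5 mm of the fence, nose under the lip, level within 0.08 rad; pushes over 1.5 N on each face, at rest, fingers gripping (over 3 N); four tubes in their holes (within 65 mm of the grip point, leaning under 0.25 rad) (x of each of corner_left, corner_right in the frame of dock above -0.0035 m and y of each of corner_left, tail_left in the frame of dock above -0.0035 m and z of rack_nose in the frame of dock below 0.02 m and angle between rack_handle's own z axis and vertical below 0.08 rad and contact force between rack and dock_stop above 1.5 N and contact force between rack and dock_fence above 1.5 N and contact force between the fingers and rack above 3 N and linear speed of rack below 0.01 m/s and distance between each of tube0_mid, tube1_mid, tube2_mid, tube3_mid and rack_handle below 0.065 m and angle between each of tube0_mid, tube1_mid, tube2_mid, tube3_mid's own z axis and vertical below 0.25 rad); the arm keeps its last pose, push and grip.
It fails at once if the dropper is pushed or knocked (over 20 mm) (distance of dropper_mid from where it was at the start of the episode above 0.02 m).
It fails at once if the jar is pushed or knocked (over 20 mm) (distance of jar_mid from where it was at the start of the episode above 0.02 m).
It fails at once if the carton is pushed or knocked (over 20 mm) (distance of carton_mid from where it was at the start of the episode above 0.02 m).
It fails at once if the rack is rammed against the stop or fence (over 60 N) (contact force between rack and dock_stop above 60 N or contact force between rack and dock_fence above 60 N).
It also fails if it takes over 67 s, if anything falls off the work surface, if the arm or the gripper's body presses on something with over 40 N, if the wrist force passes 120 N, or if a joint passes its speed limit or range.

## Robot

A 6-joint arm with a two-finger parallel gripper is mounted at the origin on the work surface. World frame = base frame: x ahead of the robot, y to its left, z up, the work surface at z = 0. Lengths are in m, angles in rad, forces in N, time in s.
With the tool pointing down it reaches from about 0.25 to 0.775 m from the base axis. Payload 4 kg.
Tool frame: the origin (TCP) lies at the very end of the fingers, on their centre line; the grasp point (between the pads) lies 19 mm behind it; z points along the fingers, y is the line along which they close (so a half turn about z gives the same grasp; the last joint's range is limited). The gripper opens to 94 mm and grips with 3 to 60 N. Pads are 16 mm wide; open, the fingers measure 119 mm over their backs; the gripper's body (75 mm by 177 mm) begins 78 mm behind the grasp point.
Start: joints at [1.24, 0.087, 1.371, -0, 1.684, -0.103], TCP at [0.124, 0.536, 0.185] pointing down, gripper open.
Joint ranges: [-3.1, 3.1], [-0.76, 2.03], [0.27, 2.55], [-1.08, 4.22], [0.17, 2.65], [-2.57, 2.57]. Speed limits (rad/s): [2.79, 2.79, 3.14, 3.14, 3.14, 3.14].

## Interface

Orientations are given as [roll, pitch, yaw] about the fixed x, y, z axes, in that order (R = Rz(yaw) Ry(pitch) Rx(roll)).
In Python, from bench import robot, snapshot, finder gives the robot as it stands.
- The arm moves only by the tool drive_tool, never from a script. Its argument "deltas" is text: rows parted by semicolons, each of 7 numbers parted by spaces: the shift along the tool's x, y, z each as a share of 100 mm, from -1 to 1, then the turn, a rotation vector about the tool's x, y, z each as a share of 90 degrees, from -1 to 1, then the finger opening in mm, from 0 to 94. In form: tx ty tz rx ry rz gripper; .... A call has 1 to 5 rows; each row is the pose to reach, as a shift and turn from the pose commanded when the call began, along the tool's axes at that moment; what a row does not reach only later rows make up. A row lasts 1/10 s, in which the tool goes at most 50 mm and 8.59 degrees, less where a joint would pass 70% of its speed; a pose out of reach is approached as far as the arm can. A call with a number of a shift or a turn outside -1 to 1 is refused whole. A call with a gripper value outside its range is refused whole. The fingers move at their own pace and stop on an object; the grip force is fixed at half the most. Time passes only in rows, so rows that repeat a pose let the fingers close. It gives the time, the measured TCP pose, the force, the opening and the grip force at its end, in the units of the state.
- robot.get_obs(): the state, without advancing time (a new reading comes with each control period).
- snapshot(name): name is "scene" or "top" or "wrist"; returns a dict with "img" (400x640x3 uint8, red, green, blue), "fx", "fy", "cx", "cy" (pixels), "D" ([k1, k2, p1, p2, k3] as OpenCV has them; the pictures are not rectified), "T" (4x4, takes a point from camera to world coordinates); the wrist camera has in their place "hand_eye" (4x4, takes a point from camera to tool coordinates, whose origin is the TCP and whose axes are the flange's). Camera axes: x right, y up, looking along -z (the intrinsics and any distortion apply to the point x, -y, -z); pixel columns grow to the right and rows downward; lengths in m; the calibration is good to about 2 mm. A picture is of the moment at which its call begins: read the wrist's pose just before it. There is no depth.
- robot.close_job(): hands the job in; it is judged then, once.
Trained networks look in the newest picture that a camera, given by its name, has taken for a name from the list of things; names that differ only in an ending like _2 or _b are one class to them, and where a whole thing is asked for, a point or a joint stands for the part that bears it (a point fixed in the world has none). Each returns a list of dicts, best first, with "confidence" (0 to 1); they miss things now and then, are a little off and sometimes report something else, mostly with a low value. They report only what shows in the picture. A call takes as long as a camera call. They do not tell look-alikes from the thing itself.
- finder.look_for(camera, thing): "xy" ([column, row] in pixels, amid what is visible of it).
- finder.masks_of(camera, thing): "region" (400x640 bool, what is visible of it) and "xy" ([column, row] in pixels, amid what is visible of it).
- finder.landmark_of(camera, thing): "xy" ([column, row] in pixels: a listed point, or the origin of a listed thing).
The state is a dict: "time": time; "joint_positions": joint angles; "qvel": joint speeds; "joint_torque": joint torques, N m; "tool_pos": TCP position; "ee_rot": TCP orientation; "wrist_force": force on the tool from outside, world axes, zero at the start; "wrist_torque": the same for the moment, N m; "width": finger opening in m; "finger_force": force on a finger pad.
Only numpy, scipy, OpenCV 4.12 (cv2) and the standard library are available. Lean on these libraries where they do the work, as an engineer would, in place of code of your own. Each camera call takes 0.05 s, during which the arm holds its last target. There are 200 camera calls.

## Working session

There is one attempt and no reset: what is moved stays moved. The work goes in short steps, Python scripts to look and compute and a tool call to move; the robot and the scene stay as the last step left them, time stands still between calls to the robot, and variables do not carry over. Pictures are saved under pics/ and viewed, at most 10 in all, crops included, and the job is handed in when it is done.

Besides the shell and the picture viewer there is one more tool, called after ">>>" as name(argument=value, ...), one argument or row to a line, values as JSON. drive_tool: Moves the arm, as the interface text tells. Shift numbers are shares of 100 mm and turn numbers shares of 90 degrees, none past 1 either way. Its arguments: {"type":"object","properties":{"deltas":{"type":"string"}},"required":["deltas"]}

```bash
ls; mkdir -p pics
cat > h.py <<'E'
import numpy as np, cv2
from bench import robot, snapshot, finder
from scipy.spatial.transform import Rotation as R
def K(s): return np.array([[s['fx'],0,s['cx']],[0,s['fy'],s['cy']],[0,0,1.]])
def TT(s):
    if 'T' in s: return np.array(s['T'])
    o=s['obs']; T=np.eye(4); T[:3,:3]=R.from_euler('xyz',o['ee_rot']).as_matrix(); T[:3,3]=o['tool_pos']
    return T@np.array(s['hand_eye'])
def snap(n):
    o=robot.get_obs(); s=snapshot(n); s['obs']=o; return s
def ray(s,xy):
    p=cv2.undistortPoints(np.array([[xy]],float),K(s),np.array(s['D'],float))[0,0]
    T=TT(s); return T[:3,3],T[:3,:3]@np.array([p[0],-p[1],-1])
def at(s,xy,z):
    c,d=ray(s,xy); return c+d*(z-c[2])/d[2]
def tri(obs):
    A=np.zeros((3,3));b=np.zeros(3)
    for s,xy in obs:
        c,d=ray(s,xy);d=d/np.linalg.norm(d);P=np.eye(3)-np.outer(d,d);A+=P;b+=P@c
    return np.linalg.solve(A,b)
def proj(s,X):
    Y=np.linalg.inv(TT(s))@np.r_[X,1]; 
    return cv2.projectPoints(np.array([[Y[0],-Y[1],-Y[2]]]),np.zeros(3),np.zeros(3),K(s),np.array(s['D'],float))[0][0,0]
E
cat > a.py <<'E'
from h import *
np.set_printoptions(precision=4,suppress=True)
print(robot.get_obs())
Z=dict(rack_handle=.062,rack_nose=.008,corner_left=.008,corner_right=.008,tail_left=.008,dock=0,tube0_mid=.056,tube3_mid=.056,dropper_mid=.0425,jar_mid=.0375,carton_mid=.03)
for c in ['scene','top']:
    s=snap(c); cv2.imwrite(f'pics/{c}0.png',s['img'][...,::-1]); print(c,TT(s)[:3,3])
    for n,z in Z.items():
        for r in finder.landmark_of(c,n)[:3]: print(n,np.round(r['xy'],1),round(r['confidence'],2),at(s,r['xy'],z))
E
python3 a.py
```

```text
pics
{'time': 0.0, 'joint_positions': array([ 1.2399,  0.088 ,  1.3722, -0.0001,  1.6836, -0.1031]), 'qvel': array([ 0.0009, -0.0005,  0.0003, -0.0002, -0.0001, -0.0002]), 'joint_torque': array([  0.0008, -34.0183, -30.2429,   0.072 ,   0.0328,  -0.0002]), 'tool_pos': array([0.124 , 0.5352, 0.1833]), 'ee_rot': array([-3.1394, -0.0002,  2.9138]), 'wrist_force': array([ 0.4152, -0.0699, -0.5968]), 'wrist_torque': array([-0.0097,  0.0033,  0.007 ]), 'finger_force': 0.0, 'width': 0.09395215974844562}
scene [1.3926 0.3301 0.6695]
rack_handle [277.1 169.4] 0.78 [ 0.4771 -0.2338  0.062 ]
rack_handle [229.2 145.4] 0.62 [ 0.3993 -0.4659  0.062 ]
rack_handle [491.5 222. ] 0.51 [0.4894 0.3926 0.062 ]
rack_nose [253.6 195.3] 0.78 [ 0.5614 -0.2706  0.008 ]
rack_nose [258.1 164.3] 0.7 [ 0.3915 -0.3606  0.008 ]
corner_left [260.6 199.6] 0.81 [ 0.5726 -0.2392  0.008 ]
corner_left [257.6 159.3] 0.73 [ 0.3614 -0.3813  0.008 ]
corner_right [251.4 167.9] 0.97 [ 0.422  -0.3679  0.008 ]
corner_right [245.7 189.1] 0.82 [ 0.5418 -0.3116  0.008 ]
tail_left [223.5 151.7] 0.75 [ 0.3619 -0.5254  0.008 ]
tail_le
[... 685 characters left out ...]
414.1 152.4] 0.52 [ 0.7401 -0.3255  0.008 ]
corner_left [389.5 205.7] 0.95 [ 0.5718 -0.2377  0.008 ]
corner_left [438.  274.8] 0.9 [ 0.3567 -0.3727  0.008 ]
corner_right [416.1 219.7] 0.95 [ 0.526  -0.3169  0.008 ]
corner_right [433.3 246.8] 0.73 [ 0.4414 -0.3641  0.008 ]
tail_left [490.3 268.1] 0.92 [ 0.3703 -0.5357  0.008 ]
tail_left [370.1 255.6] 0.7 [ 0.4212 -0.171   0.008 ]
dock [277.4 173.8] 0.65 [0.6844 0.1043 0.    ]
tube0_mid [391.6 222. ] 0.6 [ 0.5134 -0.2339  0.056 ]
tube3_mid [392.6 254.7] 0.63 [ 0.4171 -0.2315  0.056 ]
dropper_mid [178.2 247.7] 0.62 [0.4559 0.3987 0.0425]
jar_mid [414.  157.2] 0.77 [ 0.7155 -0.3178  0.0375]
carton_mid [365.9 142. ] 0.81 [ 0.7705 -0.1729  0.03  ]
```

View pics/top0.png

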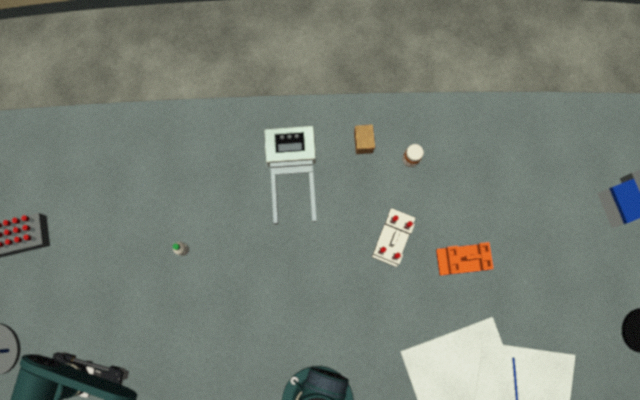

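View pics/scene0.png

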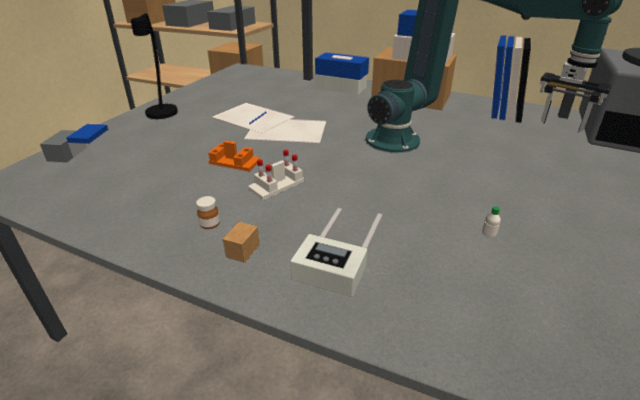

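The pictures show two rack-shaped things. One is white with four red-capped tubes, at top (394,237) / scene (277,175). The other is orange, at top (466,259) / scene (233,156). The task calls for white with tubes, so the white one is meant. The reader is at top (290,145), with its bay opening downwards in the image and the left fence at column 274. I'll check the rack with one enlarged crop.

```bash
python3 -c "
import cv2,numpy as np
a=cv2.imread('pics/top0.png')[195:285,360:500];b=cv2.imread('pics/scene0.png')[130:220,200:340]
cv2.imwrite('pics/c.png',np.hstack([cv2.resize(a,None,fx=2.8,fy=2.8,interpolation=2),cv2.resize(b,None,fx=2.8,fy=2.8,interpolation=2)]))"
```

```text
(no output)
```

View pics/c.png

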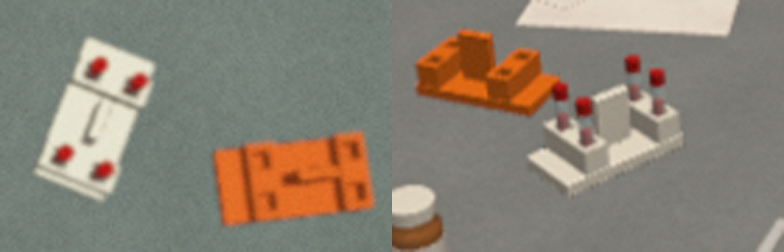

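>>> drive_tool(
  deltas="-0.3 -0.5 -0.3 0 0 0 94; -0.5 -1 -0.6 0 0 0 94; -0.5 -1 -0.8 0 0 0 94",
)

```text
time: 1.5
tool_pos: [0.1502, 0.4241, 0.2638]
ee_rot: [-3.137, -0.0, 2.913]
wrist_force: [0.1, 0.6, 0.0]
width: 0.094
finger_force: 0.0
```

The crop confirms that the white rack carries the tubes and that its bare nose points to +x, towards the reader side. I'll go past the dock first to measure it with the wrist camera.

>>> drive_tool(
  deltas="-0.4 -0.3 -0.2 0 0 0 94; -0.8 -0.6 -0.4 0 0 0 94; -1 -0.8 -0.4 0 0 0 94",
)

```text
time: 1.8
tool_pos: [0.2313, 0.3255, 0.3075]
ee_rot: [3.137, 0.003, 2.913]
wrist_force: [0.8, -0.1, -0.1]
width: 0.0942
finger_force: 0.0
```

>>> drive_tool(
  deltas="-0.4 -0.3 0 0 0 0 94; -0.8 -0.6 0 0 0 0 94; -1 -0.8 0 0 0 0 94",
)

```text
time: 2.1
tool_pos: [0.3106, 0.2237, 0.3045]
ee_rot: [-3.141, 0.001, 2.911]
wrist_force: [0.1, 0.5, -0.5]
width: 0.0938
finger_force: 0.0
```

>>> drive_tool(
  deltas="-0.4 -0.3 0 0 0 0 94; -0.8 -0.6 0 0 0 0 94; -1 -0.8 0 0 0 0 94;-1 -0.8 0 0 0 0 94;-1 -0.8 0 0 0 0 94",
)

```text
time: 2.6
tool_pos: [0.3883, 0.1255, 0.3045]
ee_rot: [3.141, -0.001, 2.912]
wrist_force: [-1.1, 0.9, -0.1]
width: 0.0937
finger_force: 0.0
```

```bash
cat > d.py <<'E'
from h import *
import sys
np.set_printoptions(precision=4,suppress=True)
s=snap('wrist'); cv2.imwrite(f'pics/{sys.argv[1]}.png',s['img'][...,::-1])
print(s['obs']['tool_pos'],s['obs']['ee_rot'],s['hand_eye'],s['fx'])
for n,z in dict(dock=0,dock_stop=0,dock_fence=0,rack_handle=.062,rack_nose=.008,corner_left=.008,corner_right=.008,tail_left=.008,tube0_mid=.056,tube1_mid=.056,tube2_mid=.056,tube3_mid=.056).items():
    for r in finder.landmark_of('wrist',n)[:2]: print(n,np.round(r['xy'],1),round(r['confidence'],2),at(s,r['xy'],z))
E
python3 d.py w1
```

```text
[0.3883 0.1255 0.3045] [ 3.141  -0.0006  2.9124] [[-0.0001  0.9691  0.2467  0.0713]
 [ 1.     -0.0001  0.001   0.0011]
 [ 0.0011  0.2467 -0.9691 -0.2005]
 [ 0.      0.      0.      1.    ]] 301.84858916882877
dock [345.6 323.7] 0.91 [0.6947 0.1156 0.    ]
dock_stop [343.9 325.1] 0.56 [0.697  0.1118 0.    ]
dock_fence [347.8 325. ] 0.58 [0.6985 0.1192 0.    ]
rack_handle [104.9 273.1] 0.94 [ 0.4684 -0.2422  0.062 ]
rack_nose [ 39.1 234.6] 0.58 [ 0.3906 -0.3741  0.008 ]
corner_left [ 34.3 216.1] 0.75 [ 0.3572 -0.3671  0.008 ]
corner_right [ 51.8 256.7] 0.97 [ 0.4348 -0.3705  0.008 ]
tail_left [152.5 225.5] 0.81 [ 0.4203 -0.1713  0.008 ]
tube0_mid [ 93.3 240.8] 0.42 [ 0.4133 -0.2431  0.056 ]
tube1_mid [ 94.9 239.1] 0.42 [ 0.4111 -0.2394  0.056 ]
tube2_mid [124.  242.2] 0.74 [ 0.4267 -0.1957  0.056 ]
tube3_mid [ 94.1 240.3] 0.55 [ 0.4128 -0.2415  0.056 ]
```

View pics/w1.png

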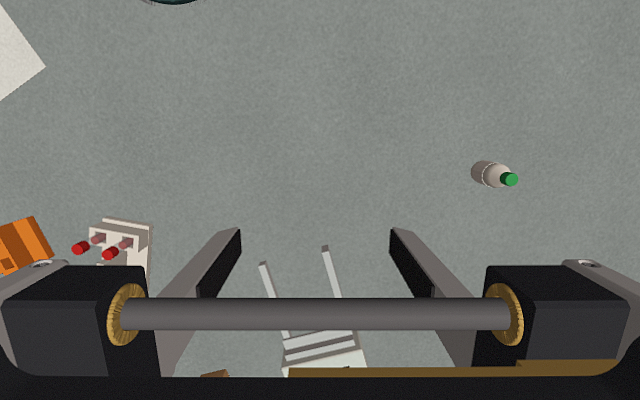

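The wrist view shows the dock fences at (262,265) and (324,248) and the housing around (320,350). The white rack is at (115,245) and the dropper at (495,175), all matching the earlier estimates. I'll flip the hand so that the camera looks at the nose side, and move over the bay.

>>> drive_tool(
  deltas="-0.3 -0.04 0 0 0 0.09 94; -0.6 -0.08 0 0 0 0.18 94; -0.9 -0.12 0 0 0 0.28 94; -0.9 -0.12 0 0 0 0.36 94; -0.9 -0.12 0 0 0 0.44 94",
)

```text
time: 3.75
tool_pos: [0.4741, 0.093, 0.3036]
ee_rot: [-3.14, -0.001, 2.216]
wrist_force: [-1.4, 0.2, -0.6]
width: 0.094
finger_force: 0.0
```

>>> drive_tool(
  deltas="-0.3 0.2 0 0 0 0.09 94; -0.6 0.4 0 0 0 0.18 94; -0.77 0.48 0 0 0 0.28 94; -0.77 0.48 0 0 0 0.36 94; -0.77 0.48 0 0 0 0.44 94",
)

```text
time: 4.25
tool_pos: [0.5588, 0.0609, 0.3035]
ee_rot: [-3.14, -0.0, 1.525]
wrist_force: [-1.9, -0.0, -0.3]
width: 0.0942
finger_force: 0.0
```

>>> drive_tool(
  deltas="0 0 0 0 0 0.09 94; 0 0 0 0 0 0.18 94; 0 0 0 0 0 0.28 94; 0 0 0 0 0 0.36 94; 0 0 0 0 0 0.44 94",
)

```text
time: 4.75
tool_pos: [0.5583, 0.0614, 0.3042]
ee_rot: [-3.141, 0.0, 0.835]
wrist_force: [0.5, 0.5, 0.3]
width: 0.094
finger_force: 0.0
```

>>> drive_tool(
  deltas="0 0 0 0 0 0.09 94; 0 0 0 0 0 0.18 94; 0 0 0 0 0 0.28 94; 0 0 0 0 0 0.36 94; 0 0 0 0 0 0.44 94",
)

```text
time: 5.25
tool_pos: [0.5583, 0.0613, 0.3043]
ee_rot: [-3.141, 0.0, 0.144]
wrist_force: [0.5, -0.2, -0.4]
width: 0.0939
finger_force: 0.0
```

```bash
python3 d.py w2
```

```text
[0.5583 0.0613 0.3043] [-3.1415  0.0003  0.1437] [[-0.0001  0.9692  0.2463  0.0717]
 [ 1.      0.0004 -0.0011 -0.0011]
 [-0.0011  0.2463 -0.9692 -0.2005]
 [ 0.      0.      0.      1.    ]] 301.84858916882877
dock [292.9  76.5] 0.72 [0.6964 0.1165 0.    ]
dock_stop [295.2  76. ] 0.84 [0.6977 0.1131 0.    ]
dock_fence [298.1  76.7] 0.64 [0.6973 0.1084 0.    ]
dock_fence [459.  272.4] 0.22 [ 0.4062 -0.2285  0.    ]
rack_handle [493.2 259.5] 0.72 [ 0.4633 -0.2401  0.062 ]
rack_nose [494.1 192.7] 0.52 [ 0.5623 -0.2443  0.008 ]
rack_nose [493.2  42.7] 0.22 [ 0.7867 -0.1768  0.008 ]
corner_left [494.1 191.3] 0.77 [ 0.5646 -0.2436  0.008 ]
corner_left [579.2 101.4] 0.4 [ 0.7251 -0.3364  0.008 ]
corner_right [527.8 214.6] 0.68 [ 0.5331 -0.3136  0.008 ]
tail_left [430.3 268.7] 0.62 [ 0.4096 -0.1702  0.008 ]
tube0_mid [501.1 225.3] 0.86 [ 0.5194 -0.2398  0.056 ]
tube0_mid [578.6 102.4] 0.66 [ 0.7144 -0.2965  0.056 ]
tube1_mid [524.4 236.7] 0.57 [ 0.5062 -0.2825  0.056 ]
tube2_mid [493.2 257.7] 0.3 [ 0.4641 -0.2434  0.056 ]
tube3_mid [479.9 286.9] 0.47 [ 0.41   -0.2366  0.056 ]
```

View pics/w2.png

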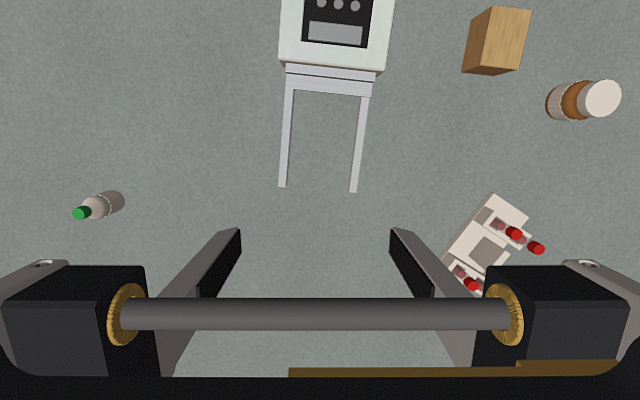

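The wrist picture shows the bay well: left fence at (285,140), right guide at (358,140), and the lip and stop bands at rows 65 to 95. I'll enlarge it for edge positions.

```bash
python3 -c "
import cv2
a=cv2.imread('pics/w2.png')[55:195,270:390]
a=cv2.resize(a,(600,600) if 0 else (514,600),interpolation=2)
cv2.imwrite('pics/w2c.png',a)"
```

```text
(no output)
```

View pics/w2c.png

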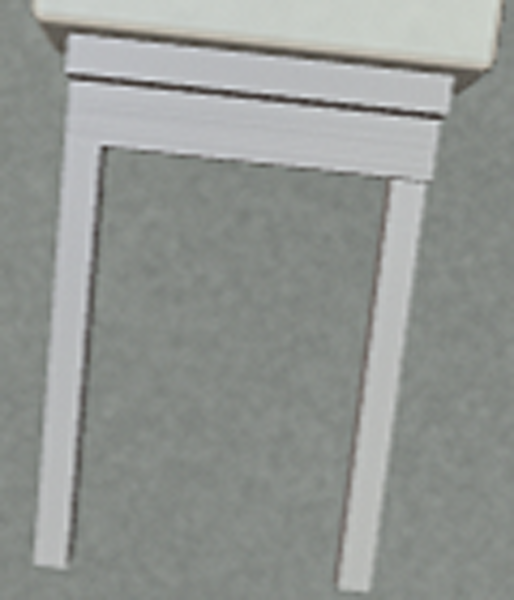

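```bash
cat > e.py <<'E'
from h import *
from scipy.optimize import least_squares
np.set_printoptions(precision=4,suppress=True)
s=snap('wrist')
# crop px -> dock pts
P=[((68,568),(-.170,0,.03)),((35,565),(-.170,.012,.03)),((102,147),(-.020,0,.03)),((432,182),(-.020,-.116,.03)),
((66,79),(0,.012,.03)),((442,120),(0,-.116,.03)),((338,588),(-.170,-.104,.018)),((371,592),(-.170,-.116,.018)),((67,74),(0,.012,.045))]
px=np.array([[(a+.5)/4.286-.5+270,(b+.5)/4.286-.5+55] for (a,b),_ in P]);D=np.array([d for _,d in P])
def w(p): c,q=np.cos(p[2]),np.sin(p[2]); return np.c_[p[0]+c*D[:,0]-q*D[:,1],p[1]+q*D[:,0]+c*D[:,1],D[:,2]]
f=lambda p: np.concatenate([proj(s,X)-u for X,u in zip(w(p),px)])
r=least_squares(f,[.695,.113,.1]); print(r.x,np.degrees(r.x[2])); print(f(r.x).reshape(-1,2))
E
python3 e.py
```

```text
[0.6954 0.1134 0.0492] 2.8186352196492703
[[-0.1692  0.0542]
 [ 0.0681  0.0228]
 [-0.3807 -0.2644]
 [-0.0264 -0.1765]
 [ 1.0031  0.4046]
 [-0.4195  0.1459]
 [ 0.3127  0.0876]
 [-0.1873 -0.1377]
 [-0.1971 -0.1634]]
```

>>> drive_tool(
  deltas="-0.25 0.43 0 0 0 0 94; -0.5 0.86 0 0 0 0 94; -0.5 0.86 0 0 0 0 94",
)

```text
time: 6.25
tool_pos: [0.5201, -0.0354, 0.3051]
ee_rot: [3.139, -0.0, 0.142]
wrist_force: [-0.3, 0.1, 0.7]
width: 0.0937
finger_force: 0.0
```

>>> drive_tool(
  deltas="-0.25 0.43 0 0 0 0 94; -0.5 0.86 0 0 0 0 94; -0.5 0.86 0 0 0 0 94",
)

```text
time: 6.55
tool_pos: [0.4835, -0.1276, 0.3046]
ee_rot: [3.14, 0.001, 0.142]
wrist_force: [0.5, 0.0, -0.2]
width: 0.094
finger_force: 0.0
```

>>> drive_tool(
  deltas="-0.25 0.43 0 0 0 0.09 94; -0.5 0.86 0.2 0 0 0.18 94; -0.5 0.86 0.4 0 0 0.27 94; -0.5 0.86 0.4 0 0 0.37 94; -0.5 0.86 0.4 0 0 0.37 94",
)

```text
time: 7.05
tool_pos: [0.4484, -0.2154, 0.2636]
ee_rot: [-3.141, 0.002, -0.432]
wrist_force: [0.6, 0.2, -0.9]
width: 0.0943
finger_force: 0.0
```

```bash
python3 d.py w3
```

```text
[ 0.4484 -0.2154  0.2636] [-3.1406  0.0016 -0.4321] [[-0.0001  0.9694  0.2457  0.071 ]
 [ 1.      0.0003 -0.0009 -0.0011]
 [-0.0009  0.2457 -0.9694 -0.2005]
 [ 0.      0.      0.      1.    ]] 301.84858916882877
dock [ 44.  112.4] 0.8 [0.699  0.1141 0.    ]
dock [323.5 151.5] 0.49 [ 0.4715 -0.2396  0.    ]
dock_stop [ 45.8 112.8] 0.73 [0.6973 0.112  0.    ]
dock_fence [ 48.2 115.9] 0.77 [0.6922 0.1115 0.    ]
dock_fence [299.   93.4] 0.32 [ 0.5629 -0.2418  0.    ]
rack_handle [508.  131.1] 0.94 [ 0.4007 -0.4696  0.062 ]
rack_handle [324.3 161.3] 0.84 [ 0.4649 -0.2359  0.062 ]
rack_nose [325.1  94.6] 0.76 [ 0.5449 -0.2751  0.008 ]
rack_nose [424.2 161.3] 0.76 [ 0.3953 -0.3718  0.008 ]
corner_left [344.6 122.6] 0.66 [ 0.4975 -0.285   0.008 ]
corner_left [298.6  93.5] 0.65 [ 0.5621 -0.2412  0.008 ]
corner_right [350.8  90.1] 0.93 [ 0.5351 -0.3109  0.008 ]
corner_right [413.8 135.2] 0.57 [ 0.4382 -0.3708  0.008 ]
tail_left [538.7 127.7] 0.79 [ 0.3712 -0.5429  0.008 ]
tail_left [300.3 199.1] 0.63 [ 0.4205 -0.1766  0.008 ]
tube0_mid [297.4  94.7] 0.55 [ 0.5563 -0.2396  0.056 ]
tube1_mid [341.8 118.6] 0.59 [ 0.5054 -0.2794  0.056 ]
tube2_mid [308.6 194.8] 0.78 [ 0.4311 -0.1968  0.056 ]
tube3_mid [342.6 196.3] 0.66 [ 0.4093 -0.2388  0.056 ]
```

View pics/w3.png

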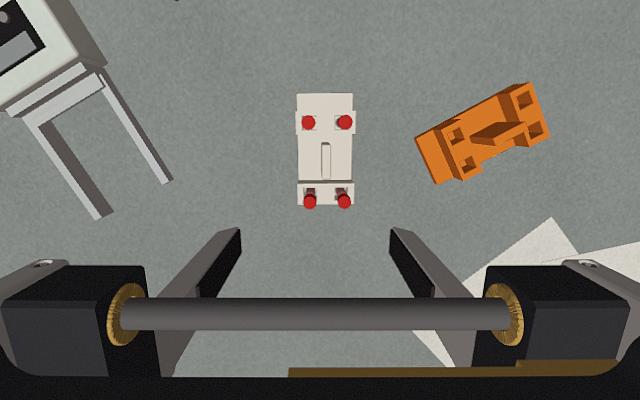

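The picture shows the white rack at (325,150). Its bare nose points up at rows 94 to 112, the fin top is at (325,161), and the tubes are at (308,122), (345,122), (310,202) and (344,202). Next I'll refine its pose numerically from the plate edges.

```bash
cat > g.py <<'E'
from h import *
np.set_printoptions(precision=4,suppress=True)
s=snap('wrist'); g=s['img'].astype(float).mean(2)
def edge(v,thr=165):
    i=np.where(np.diff((v>thr).astype(int))!=0)[0]
    return [round(k+(thr-v[k])/(v[k+1]-v[k]),1) for k in i]
print('rows')
for r in (98,104,165,172): print(r,[round(e+285,1) for e in edge(g[r,285:370])])
for c in (303,312,325,338,348): print('col',c,[round(e+85,1) for e in edge(g[85:220,c])])
print('fin',g[160,312:340].astype(int)); print(g[134:186,325].astype(int))
E
python3 g.py
```

```text
rows
98 [np.float64(295.7), np.float64(351.5)]
104 [np.float64(295.6), np.float64(351.7)]
165 [np.float64(297.5), np.float64(350.5)]
172 [np.float64(297.7), np.float64(350.3)]
col 303 [np.float64(93.6), np.float64(115.6), np.float64(130.0), np.float64(179.7), np.float64(183.5), np.float64(187.5)]
col 312 [np.float64(93.6), np.float64(115.8), np.float64(116.2), np.float64(117.3), np.float64(128.3), np.float64(129.6), np.float64(130.4), np.float64(179.7), np.float64(183.5), np.float64(187.3)]
col 325 [np.float64(93.4), np.float64(141.7), np.float64(145.2), np.float64(179.2), np.float64(183.4), np.float64(204.3)]
col 338 [np.float64(93.2), np.float64(116.0), np.float64(116.0), np.float64(117.3), np.float64(127.5), np.float64(179.5), np.float64(183.3), np.float64(187.2)]
col 348 [np.float64(93.0), np.float64(115.4), np.float64(128.5), np.float64(179.4), np.float64(183.3), np.float64(196.2)]
fin [205 205 206 204 204 203 206 211 165 182 207 206 205 204 204 204 208 186
 168 199 206 204 205 204 204 205 203 203]
[205 204 205 204 204 205 207 205 148  86  99 154 204 208 205 205 204 204
 205 205 204 204 205 205 205 205 204 205 204 205 204 205 204 205 204 204
 204 205 203 204 204 205 203 204 200 177 119  89  86 136 211 207]
```

Run:
```python
from h import *
s=snap('wrist');z=.016
n=at(s,(323.6,93.3),z);b=at(s,(324.0,170),z);d=n-b
l=at(s,(297,93.7),z)-at(s,(350,93.0),z)
print(n,np.degrees(np.arctan2(d[1],d[0])),np.degrees(np.arctan2(-l[0],l[1])))
w=at(s,(295.65,101),z)-at(s,(351.6,101),z);print('width',np.linalg.norm(w))
print('tail',at(s,(325,204.3),.046)-n)
o=s['obs'];ps=o['ee_rot'][2]
ya=np.arctan2(d[1],d[0]);u=np.array([np.cos(ya),np.sin(ya)])
h=n[:2]-.09*u;e=h-o['tool_pos'][:2];x=np.array([np.cos(ps),np.sin(ps)]);y=np.array([x[1],-x[0]])
print('handle',h,'tx,ty',e@x,e@y,'turn deg',np.degrees(ps-ya))
```

```text
[ 0.54705234 -0.27432602  0.016     ] -24.033801983518458 -24.014854675376004
width 0.07928514196585494
tail [-0.14059722  0.06236932  0.03      ]
handle [ 0.46485486 -0.23767123] tx,ty 0.02414440572976808 0.01274066627472532 turn deg -0.7086799882327782
```

>>> drive_tool(
  deltas="0.24 0.13 0.3 0 0 -0.008 94; 0.24 0.13 0.6 0 0 -0.008 94; 0.24 0.13 1 0 0 -0.008 94; 0.24 0.13 1 0 0 -0.008 94",
)

```text
time: 8.2
tool_pos: [0.4605, -0.2353, 0.157]
ee_rot: [-3.139, 0.015, -0.42]
wrist_force: [0.4, 0.4, -1.1]
width: 0.0937
finger_force: 0.0
```

>>> drive_tool(
  deltas="0 0 0.25 0 0 0 94; 0 0 0.5 0 0 0 94; 0 0 0.75 0 0 0 94; 0 0 1 0 0 0 94; 0 0 1 0 0 0 94",
)

```text
time: 8.7
tool_pos: [0.4633, -0.237, 0.0629]
ee_rot: [-3.141, 0.005, -0.419]
wrist_force: [0.0, -1.2, 0.9]
width: 0.0938
finger_force: 0.0
```

```bash
python3 d.py w4
```

```text
[ 0.4633 -0.237   0.0629] [-3.1408  0.0047 -0.4194] [[-0.0001  0.9694  0.2457  0.071 ]
 [ 1.      0.0003 -0.0009 -0.0011]
 [-0.001   0.2457 -0.9694 -0.2005]
 [ 0.      0.      0.      1.    ]] 301.84858916882877
rack_handle [317.  225.6] 0.66 [ 0.4652 -0.2385  0.062 ]
rack_nose [483.4 214.5] 0.72 [ 0.3974 -0.37    0.008 ]
corner_left [270.9  96.4] 0.93 [ 0.5629 -0.2418  0.008 ]
corner_left [502.4 251. ] 0.78 [ 0.3563 -0.3763  0.008 ]
corner_right [468.3 173.3] 0.86 [ 0.4384 -0.3685  0.008 ]
corner_right [364.6  93.1] 0.72 [ 0.5347 -0.3114  0.008 ]
tail_left [272.8 277.9] 0.55 [ 0.4177 -0.1726  0.008 ]
tube0_mid [284.6 155.4] 0.57 [ 0.5185 -0.238   0.056 ]
tube1_mid [350.3 154.2] 0.84 [ 0.501  -0.2792  0.056 ]
tube2_mid [286.8 282.7] 0.91 [ 0.4307 -0.198   0.056 ]
tube3_mid [345.7 286.8] 0.93 [ 0.4092 -0.2377  0.056 ]
```

View pics/w4.png

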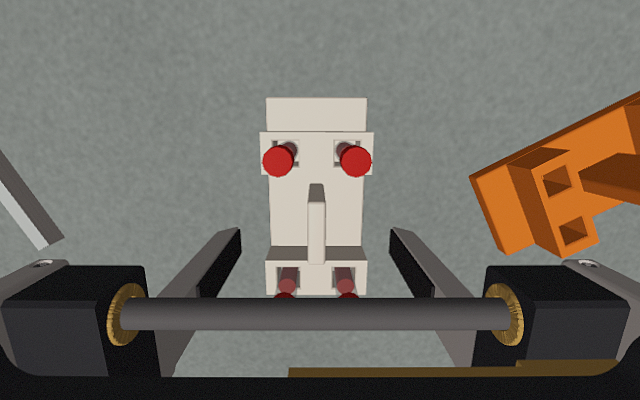

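The fin at (316,225) is centred between the fingers at (240,..) and (392,..). I'll lower the last 20 mm and close.

>>> drive_tool(
  deltas="0 0 0.2 0 0 0 94; 0 0 0.2 0 0 0 94; 0 0 0.2 0 0 0 5; 0 0 0.2 0 0 0 5; 0 0 0.2 0 0 0 5",
)

```text
time: 9.85
tool_pos: [0.4651, -0.2382, 0.0453]
ee_rot: [3.141, -0.001, -0.419]
wrist_force: [-0.3, -0.5, 1.1]
width: 0.0736
finger_force: 0.0
```

>>> drive_tool(
  deltas="0 0 0 0 0 0 5; 0 0 0 0 0 0 5; 0 0 0 0 0 0 5; 0 0 0 0 0 0 5; 0 0 0 0 0 0 5",
)

```text
time: 10.35
tool_pos: [0.4646, -0.2378, 0.0445]
ee_rot: [-3.141, 0.0, -0.419]
wrist_force: [-0.0, 0.3, -0.7]
width: 0.0334
finger_force: 0.0
```

>>> drive_tool(
  deltas="0 0 0 0 0 0 5; 0 0 0 0 0 0 5; 0 0 0 0 0 0 5; 0 0 0 0 0 0 5; 0 0 0 0 0 0 5",
)

```text
time: 10.85
tool_pos: [0.4644, -0.2381, 0.0444]
ee_rot: [3.141, 0.0, -0.42]
wrist_force: [-0.5, -1.0, -0.2]
width: 0.0116
finger_force: 30.0
```

>>> drive_tool(
  deltas="0 0 -0.1 0 0 0 5; 0 0 -0.2 0 0 0 5; 0 0 -0.3 0 0 0 5; 0 0 -0.4 0 0 0 5; 0 0 -0.4 0 0 0 5",
)

```text
time: 11.35
tool_pos: [0.466, -0.2386, 0.0869]
ee_rot: [3.141, -0.004, -0.419]
wrist_force: [-0.1, 0.6, -4.4]
width: 0.0121
finger_force: 30.0
```

>>> drive_tool(
  deltas="0 -0.1 -0.05 0 0 0 5; -0.03 -0.3 -0.05 0 0 0 5; -0.06 -0.5 -0.05 0 0 0 5; -0.09 -0.75 -0.05 0 0 0 5; -0.12 -1 -0.05 0 0 0 5",
)

```text
time: 11.85
tool_pos: [0.4943, -0.1399, 0.0891]
ee_rot: [-3.141, 0.001, -0.42]
wrist_force: [0.2, 0.5, -3.5]
width: 0.0119
finger_force: 30.0
```

>>> drive_tool(
  deltas="-0.02 -0.25 0 0 0 0 5; -0.05 -0.5 0 0 0 0 5; -0.07 -0.7 0 0 0 0 5; -0.1 -0.9 0 0 0 0 5; -0.12 -1 0 0 0 0 5",
)

```text
time: 12.35
tool_pos: [0.5241, -0.043, 0.0891]
ee_rot: [-3.141, 0.001, -0.417]
wrist_force: [-0.4, -0.2, -4.6]
width: 0.0115
finger_force: 30.0
```

>>> drive_tool(
  deltas="-0.02 -0.2 0 0 0 -0.05 5; -0.05 -0.4 0 0 0 -0.1 5; -0.07 -0.6 0 0 0 -0.16 5; -0.1 -0.8 0 0 0 -0.22 5; -0.12 -1 0 0 0 -0.26 5",
)

```text
time: 12.85
tool_pos: [0.5536, 0.0517, 0.0892]
ee_rot: [3.142, 0.001, -0.008]
wrist_force: [0.3, 0.3, -4.8]
width: 0.0115
finger_force: 30.0
```

>>> drive_tool(
  deltas="0 0 0 0 0 -0.03 5; 0 0 0 0 0 -0.037 5; 0 0 0 0 0 -0.037 5; 0 0 0 0 0 -0.037 5",
)

```text
time: 13.25
tool_pos: [0.5537, 0.0504, 0.0894]
ee_rot: [3.142, 0.0, 0.046]
wrist_force: [-0.2, -0.5, -4.0]
width: 0.0118
finger_force: 30.0
```

```bash
cat > k.py <<'E'
from h import *
np.set_printoptions(precision=4,suppress=True)
O=np.array([.6954,.1134]);a=.0492;X=np.array([np.cos(a),np.sin(a)]);Y=np.array([-X[1],X[0]])
o=robot.get_obs();p=o['tool_pos'][:2]-O
print('tcp in dock',p@X,p@Y,o['tool_pos'][2],'yaw err',o['ee_rot'][2]-a,'tilt',o['ee_rot'][:2])
f=o['wrist_force'];print('F dock',f[:2]@X,f[:2]@Y,f[2],'tau',o['wrist_torque'],o['finger_force'],o['time'])
E
cat k.py > k2.py
cat >> k2.py <<'E'
import sys
s=snap('wrist'); cv2.imwrite(f'pics/{sys.argv[1]}.png',s['img'][...,::-1])
dz=o['tool_pos'][2]-.043
for n,z in dict(rack_nose=.008,corner_left=.008,corner_right=.008,tube0_mid=.056,tube1_mid=.056,tube2_mid=.056,tube3_mid=.056,rack_handle=.062).items():
    for r in finder.landmark_of('wrist',n)[:1]: q=at(s,r['xy'],z+dz)[:2]-O;print(n,np.round(r['xy'],1),round(r['confidence'],2),q@X,q@Y)
for r in finder.landmark_of('wrist','dock')[:1]: q=at(s,r['xy'],0)[:2]-O;print('dock',r['xy'],q)
E
python3 k2.py w5
```

```text
tcp in dock -0.14463738717696603 -0.055925816369794094 0.08935360225459232 yaw err -0.003438749963977951 tilt [3.1415 0.0004]
F dock -0.203002141224811 -0.510476096341468 -3.996198240176406 tau [-0.0537  0.1669  0.0243] 29.997958838939667 13.25
rack_nose [314.8  99.7] 0.77 -0.055110884625384264 -0.0553775223889801
corner_left [265.  100.5] 0.78 -0.05552808039050995 -0.01838264062774147
corner_right [369.9  95.2] 0.91 -0.05205333186602932 -0.09617392791849086
tube0_mid [279.8 158.5] 0.89 -0.09330931466747114 -0.033536272927693525
tube1_mid [354.4 159.5] 0.8 -0.09409546423570399 -0.07971777855369579
rack_handle [315.9 239.1] 0.96 -0.1441922729843457 -0.05570752682197719
dock [251.4, 36.7] [ 0.0017 -0.0002]
```

View pics/w5.png

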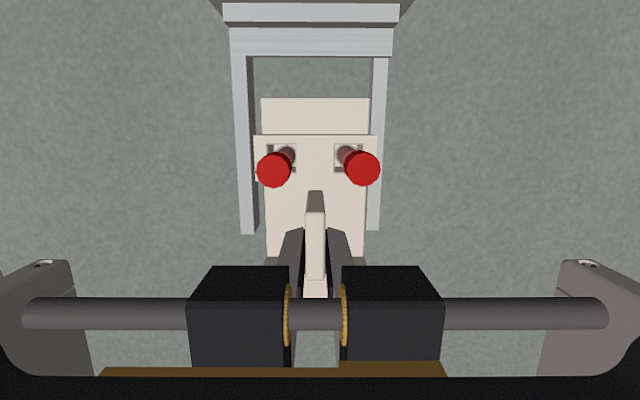

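The rack hangs level above the bay. Its nose is at (315,99), clear of the lip edge at row 56, and its sides lie between fence and guide. I'll lower it to about 1 mm above the bench, then slide in.

>>> drive_tool(
  deltas="0 -0.03 0.12 0 0 -0.002 5; 0 -0.03 0.24 0 0 -0.002 5; 0 -0.03 0.34 0 0 -0.002 5; 0 -0.03 0.4 0 0 -0.002 5; 0 -0.03 0.435 0 0 -0.002 5",
)

```text
time: 14.25
tool_pos: [0.5529, 0.0538, 0.0444]
ee_rot: [-3.141, 0.002, 0.05]
wrist_force: [-1.0, -0.3, -2.7]
width: 0.0115
finger_force: 30.0
```

>>> drive_tool(
  deltas="0.05 0 0 0 0 0 5; 0.15 0 0 0 0 0 5; 0.25 0 0 0 0 0 5; 0.35 0 0 0 0 0 5; 0.42 0 0 0 0 0 5",
)

```text
time: 14.75
tool_pos: [0.5973, 0.0559, 0.0462]
ee_rot: [-3.142, -0.001, 0.05]
wrist_force: [0.0, -0.4, -4.4]
width: 0.0118
finger_force: 30.0
```

```bash
python3 k.py
```

```text
tcp in dock -0.10084002267425551 -0.05257480037777118 0.04617601169306043 yaw err 0.000972012867967019 tilt [-3.1416 -0.001 ]
F dock 0.011836784886608914 -0.43636404642194704 -4.380899205475898 tau [-0.0362  0.1556 -0.006 ] 29.997827410697937 14.75
```

>>> drive_tool(
  deltas="0.03 0 0.01 0 0 0 5; 0.05 0 0.01 0 0 0 5; 0.07 0 0.01 0 0 0 5; 0.08 0 0.01 0 0 0 5; 0.08 0 0.01 0 0 0 5",
)

```text
time: 15.25
tool_pos: [0.6036, 0.0564, 0.045]
ee_rot: [-3.142, -0.0, 0.05]
wrist_force: [1.0, 0.5, -5.1]
width: 0.0118
finger_force: 30.0
```

>>> drive_tool(
  deltas="0.005 0 0 0 0 0 5; 0.01 0 0 0 0 0 5; 0.01 0 0 0 0 0 5",
)

```text
time: 15.55
tool_pos: [0.6047, 0.0564, 0.0451]
ee_rot: [-3.142, -0.0, 0.05]
wrist_force: [0.0, 0.9, -4.7]
width: 0.012
finger_force: 30.0
```

>>> drive_tool(
  deltas="0.005 0 0 0 0 0 5; 0.01 0 0 0 0 0 5; 0.01 0 0 0 0 0 5",
)

```text
time: 15.85
tool_pos: [0.6058, 0.0564, 0.045]
ee_rot: [-3.142, -0.0, 0.05]
wrist_force: [0.3, -0.2, -4.0]
width: 0.0118
finger_force: 30.0
```

>>> drive_tool(
  deltas="0.005 0 0 0 0 0 5; 0.01 0 0 0 0 0 5; 0.01 0 0 0 0 0 5",
)

```text
time: 16.15
tool_pos: [0.6067, 0.0565, 0.045]
ee_rot: [-3.141, -0.0, 0.05]
wrist_force: [-0.1, 0.1, -5.4]
width: 0.0117
finger_force: 30.0
```

>>> drive_tool(
  deltas="0.005 0 0 0 0 0 5; 0.01 0 0 0 0 0 5; 0.01 0 0 0 0 0 5",
)

```text
time: 16.45
tool_pos: [0.6071, 0.0566, 0.0448]
ee_rot: [-3.141, 0.001, 0.05]
wrist_force: [-1.6, 0.3, -3.0]
width: 0.0117
finger_force: 30.0
```

>>> drive_tool(
  deltas="0.005 0 0 0 0 0 5; 0.01 0 0 0 0 0 5; 0.01 0 0 0 0 0 5",
)

```text
time: 16.75
tool_pos: [0.6073, 0.0568, 0.045]
ee_rot: [-3.141, 0.003, 0.05]
wrist_force: [-5.4, 0.4, -0.6]
width: 0.0119
finger_force: 30.0
```

>>> drive_tool(
  deltas="-0.01 -0.02 0 0 0 0 5; -0.01 -0.04 0 0 0 0 5; -0.01 -0.06 0 0 0 0 5; -0.01 -0.08 0 0 0 0 5; -0.01 -0.09 0 0 0 0 5",
)

```text
time: 17.25
tool_pos: [0.6069, 0.065, 0.045]
ee_rot: [3.141, 0.001, 0.05]
wrist_force: [-4.6, -3.5, -1.8]
width: 0.0115
finger_force: 30.0
```

>>> drive_tool(
  deltas="0 -0.005 0 0 0 0 5; 0 -0.01 0 0 0 0 5; 0 -0.015 0 0 0 0 5; 0 -0.015 0 0 0 0 5",
)

```text
time: 17.65
tool_pos: [0.6069, 0.0665, 0.045]
ee_rot: [3.141, 0.001, 0.05]
wrist_force: [-3.4, -3.7, -1.3]
width: 0.0116
finger_force: 30.0
```

>>> drive_tool(
  deltas="0 -0.005 0 0 0 0 5; 0 -0.01 0 0 0 0 5; 0 -0.01 0 0 0 0 5",
)

```text
time: 17.95
tool_pos: [0.6069, 0.0674, 0.045]
ee_rot: [3.14, 0.001, 0.05]
wrist_force: [-3.7, -3.0, -1.7]
width: 0.0114
finger_force: 30.0
```

```bash
python3 k.py
```

```text
tcp in dock -0.09069153945005239 -0.04158824823563482 0.04497453025500723 yaw err 0.0007574842623644593 tilt [3.1405 0.0007]
F dock -3.7942527919353597 -2.7671672579142355 -1.7381131372396286 tau [-0.7579  1.0557 -0.1791] 30.03282755613327 17.95
```

>>> drive_tool(
  deltas="0 -0.005 0 0 0 0 5; 0 -0.01 0 0 0 0 5; 0 -0.01 0 0 0 0 5",
)

```text
time: 18.25
tool_pos: [0.6068, 0.0684, 0.045]
ee_rot: [3.14, 0.001, 0.05]
wrist_force: [-4.7, -2.7, -2.2]
width: 0.0115
finger_force: 30.0
```

>>> drive_tool(
  deltas="0 -0.005 0 0 0 0 5; 0 -0.01 0 0 0 0 5; 0 -0.01 0 0 0 0 5",
)

```text
time: 18.55
tool_pos: [0.6068, 0.0687, 0.0451]
ee_rot: [3.139, 0.001, 0.05]
wrist_force: [-4.9, -4.4, -1.8]
width: 0.0117
finger_force: 30.0
```

>>> drive_tool(
  deltas="0 -0.005 0 0 0 0 5; 0 -0.01 0 0 0 0 5; 0 -0.01 0 0 0 0 5",
)

```text
time: 18.85
tool_pos: [0.6068, 0.0687, 0.0451]
ee_rot: [3.138, 0.001, 0.05]
wrist_force: [-3.2, -7.4, -2.2]
width: 0.0114
finger_force: 30.0
```

```bash
python3 k.py
```

```text
tcp in dock -0.09068682992141366 -0.0402442411718039 0.045122334377784144 yaw err 0.0003008490056796362 tilt [3.1375 0.0007]
F dock -3.5556505803006333 -7.250067516776977 -2.2254361491974324 tau [-1.3835  1.0221 -0.1598] 30.031631290912628 18.85
```

>>> drive_tool(
  deltas="0.005 -0.003 0 0 0 0 5; 0.01 -0.006 0 0 0 0 5; 0.013 -0.01 0 0 0 0 5; 0.013 -0.01 0 0 0 0 5; 0.013 -0.01 0 0 0 0 5",
)

```text
time: 19.35
tool_pos: [0.6068, 0.0688, 0.0451]
ee_rot: [3.136, 0.004, 0.049]
wrist_force: [-7.2, -8.6, 0.4]
width: 0.0115
finger_force: 30.0
```

>>> drive_tool(
  deltas="0 0 0 0 0 0 5; 0 0 0 0 0 0 5; 0 0 0 0 0 0 5; 0 0 0 0 0 0 5; 0 0 0 0 0 0 5",
)

```text
time: 19.85
tool_pos: [0.6068, 0.0687, 0.0451]
ee_rot: [3.136, 0.004, 0.049]
wrist_force: [-7.5, -9.0, 0.6]
width: 0.0117
finger_force: 30.0
```

```bash
python3 k2.py w6
```

```text
tcp in dock -0.09072709915589929 -0.04025047909346121 0.04511727456491608 yaw err -9.808199598846518e-05 tilt [3.1358 0.0037]
F dock -7.926386378702785 -8.658129790378782 0.6248497927137138 tau [-1.7985  1.6105 -0.1326] 30.02581089735031 19.85
tube0_mid [282.4 159.3] 0.77 -0.039892047454469164 -0.019242160414495387
tube1_mid [354.4 157.5] 0.58 -0.03882411864885606 -0.06375799201951257
rack_handle [314.  237.1] 0.8 -0.08884991777178834 -0.03870813346598792
dock [263.7, 96.3] [ 0.0019 -0.0002]
```

View pics/w6.png

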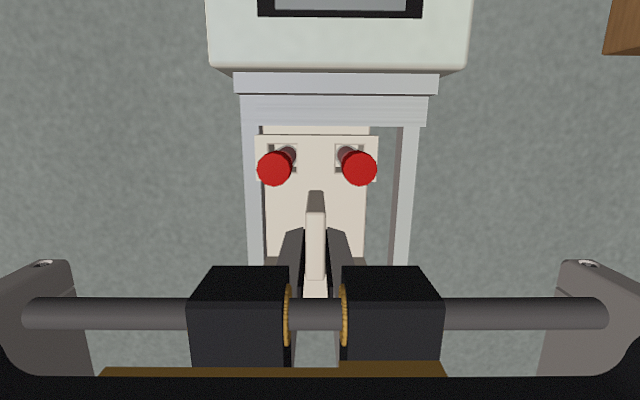

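The nose is under the lip (row 126) and the left side runs along the fence (column 262), with the front tubes upright and about 8 N on each face. The grip is holding, so I'll hand it in.

```bash
python3 -c "
from bench import robot
print(robot.close_job())"
```

```text
the job is handed in; nothing more can be done
None
```

I handed the job in at about 20 s with the white rack still gripped. Its nose is under the lip, and it is pressed with about 8 N against both the back stop and the left fence; no verdict came back.

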